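# Range the canisters by height beside the drawers

## Robot

A 6-joint arm with a two-finger parallel gripper is mounted at the origin on the work surface. World frame = base frame: x ahead of the robot, y to its left, z up, the work surface at z = 0. Lengths are in m, angles in rad, forces in N, time in s.
With the tool pointing down it reaches from about 0.375 to 0.9 m from the base axis. Payload 3.1 kg.
Tool frame: the origin (TCP) lies midway between the tips of the shut fingers; the grasp point (between the pads) lies 19 mm behind it (manip.hold_point_z is the distance from the TCP to the grasp point, in m); x points along the fingers, y is the direction in which the jaws open and shut, and the axes are right-handed (so a half turn about x gives the same grasp; the last joint's range is limited). The gripper opens to 85 mm and grips with 20 to 120 N. Pads are 22 mm wide; open, the fingers measure 114 mm over their backs; the gripper's body (76 mm by 85 mm) begins 54 mm behind the grasp point. The pads swing forward as they close: fully open they stand 13 mm farther back than shut.
Start: joints at [-1.282, 0.527, 1.433, -0, 1.181, -0.178], TCP at [0.281, -0.558, 0.231] pointing down, gripper open.
Joint ranges: [-3.08, 3.08], [-0.75, 2.2], [0.22, 2.44], [-1.43, 4.57], [0, 2.65], [-2.85, 2.85]. Speed limits (rad/s): [2.79, 2.79, 3.14, 3.14, 3.14, 3.14].

## Interface

Orientations are given as a unit quaternion [x, y, z, w].
In Python, from station import manip, snapshot gives the robot as it stands.
- The arm moves only by the shell command python3 -m crank 'ROWS' [FORCE]. ROWS is JSON, a list of rows, each a list of 5 numbers: the finger opening in m, from 0 to 0.0854, then the shift along the tool's x, y, z in m, then the turn about the tool's x in rad. In form: [[grip, tx, ty, tz, yaw], ...]. A call has 1 to 5 rows; each row shifts and turns the commanded pose from where the row before left it, along the tool's axes as they then stand; what a row does not reach is not made up. A row lasts 1/10 s, in which the tool goes at most 50 mm and 8.59 degrees, less where a joint would pass 70% of its speed; a pose out of reach is approached as far as the arm can. A call is refused whole if a number of a shift passes 0.05 or a number of a turn 0.15, either way. A call with a gripper value outside its range is refused whole. The fingers move at their own pace and stop on an object; FORCE is the grip in N (left out, the last holds). Time passes only in rows, so rows that do not move let the fingers close. It gives the time, the measured TCP pose, the force and the opening at its end, in the units of the state.
- manip.sense(): the state, without advancing time (a new reading comes with each control period).
- snapshot(name): name is "side" or "top"; returns a dict with "image" (384x512x3 uint8, blue, green, red), "range_z" (384x512 float32, m along the optical axis (not along the pixel's ray), 0 where there is no reading), "vertical_fov" (degrees; the focal length in pixels is half the picture's height over the tangent of half this angle, whatever the lens; pixels are square), "cx", "cy" (the principal point, pixels), "distortion" ([k1, k2, p1, p2, k3] as OpenCV has them; the pictures are not rectified), "extrinsics" (4x4, takes a point from world to camera coordinates). Camera axes: x right, y up, looking along -z (the intrinsics and any distortion apply to the point x, -y, -z); pixel columns grow to the right and rows downward; lengths in m; the calibration is good to about 2 mm. A picture is of the moment at which its call begins.
- manip.sign_off(): hands the job in, once; it reports no verdict.
The state is a dict: "t": time; "q": joint angles; "qd": joint speeds; "tau": joint torques, N m; "tcp_pos": TCP position; "tool_rot": TCP orientation; "force": force on the tool from outside, world axes, zero at the start; "ft_torque": the same for the moment, N m; "finger_gap": opening from 0.0 (shut) to 1.0 (fully open).
Only numpy, scipy, OpenCV 4.12 (cv2) and the standard library are available. Lean on these libraries where they do the work, as an engineer would, in place of code of your own. Each camera call takes 0.05 s, during which the arm holds its last target.

## Task

Stand the four stoneware canisters on the row of cork rounds in the steel tray, one to each round, in order of height: the tallest on the round nearest the smoke-grey drawers, the shortest on the round farthest from them. Each must end upright and wholly on its cork; set them down without dropping or toppling any, and leave the glass bowl where it stands.

Things in the scene. Friction and masses are not known exactly. Their poses are not given: they have to be found in the camera images.
- canister_charcoal: Loose dark charcoal glazed stoneware canister, the tallest of four: 144 mm high in all, round, 52 mm across. Its straight round body is 126 mm high; on it sit, all in one piece, a lid of a darker shade of the same glaze (49 mm across, 8 mm) and a wooden knob (18 mm across, 10 mm). About 360 g, give or take a quarter. Origin: centre of the underside; z up along its axis.
- canister_cream: Loose cream glazed stoneware canister, the second tallest of four: 122 mm high in all, round, 52 mm across. Its straight round body is 104 mm high; on it sit, all in one piece, a lid of a darker shade of the same glaze (49 mm across, 8 mm) and a wooden knob (18 mm across, 10 mm). About 300 g, give or take a quarter. Origin: centre of the underside; z up along its axis.
- canister_rust: Loose rust-red glazed stoneware canister, the third tallest of four: 100 mm high in all, round, 52 mm across. Its straight round body is 82 mm high; on it sit, all in one piece, a lid of a darker shade of the same glaze (49 mm across, 8 mm) and a wooden knob (18 mm across, 10 mm). About 250 g, give or take a quarter. Origin: centre of the underside; z up along its axis.
- canister_blue: Loose blue glazed stoneware canister, the shortest of four: 78 mm high in all, round, 52 mm across. Its straight round body is 60 mm high; on it sit, all in one piece, a lid of a darker shade of the same glaze (49 mm across, 8 mm) and a wooden knob (18 mm across, 10 mm). About 200 g, give or take a quarter. Origin: centre of the underside; z up along its axis.
- cork_1: Cork round, the leftmost (+y end) of the row of four as seen from the robot: a flat disc 74 mm across and 6 mm thick, fixed, lying in a stainless steel tray (100 x 420 mm, floor 2 mm thick, rim 10 mm high above the shelf, wire handle at each end up to 15 mm high). The rounds are 100 mm apart centre to centre along the tray, which is set roughly across the robot's view. Origin: centre of the underside, 2 mm above the shelf; its top is 6 mm above that.
- cork_2: Cork round, second from the left of the row of four as seen from the robot: a flat disc 74 mm across and 6 mm thick, fixed, lying in a stainless steel tray (100 x 420 mm, floor 2 mm thick, rim 10 mm high above the shelf, wire handle at each end up to 15 mm high). The rounds are 100 mm apart centre to centre along the tray, which is set roughly across the robot's view. Origin: centre of the underside, 2 mm above the shelf; its top is 6 mm above that.
- cork_3: Cork round, third from the left of the row of four as seen from the robot: a flat disc 74 mm across and 6 mm thick, fixed, lying in a stainless steel tray (100 x 420 mm, floor 2 mm thick, rim 10 mm high above the shelf, wire handle at each end up to 15 mm high). The rounds are 100 mm apart centre to centre along the tray, which is set roughly across the robot's view. Origin: centre of the underside, 2 mm above the shelf; its top is 6 mm above that.
- cork_4: Cork round, the rightmost (-y end) of the row of four as seen from the robot: a flat disc 74 mm across and 6 mm thick, fixed, lying in a stainless steel tray (100 x 420 mm, floor 2 mm thick, rim 10 mm high above the shelf, wire handle at each end up to 15 mm high). The rounds are 100 mm apart centre to centre along the tray, which is set roughly across the robot's view. Origin: centre of the underside, 2 mm above the shelf; its top is 6 mm above that.
- drawers_side (a point): Fixed tower of four smoke-grey plastic drawer tiers, 260 mm deep, 200 mm wide, 246 mm high, at one far corner of the shelf, left or right of the tray; a bread bin 220 x 270 x 200 mm high stands at the other. This point is the middle of the tower's top front edge, which faces the robot; the pulls stand 15 mm out from it, the tower reaches 260 mm back and 100 mm to either side.
- glass_bowl: Loose clear glass bowl, empty, 110 mm across the rim, 50 mm high, standing among the canisters. Origin: centre of the underside; z up.
Things that resemble listed ones, but are neither listed nor needed, are in the scene too. What is shaped like the cork_1 but yellow is not meant.

How it is judged:
At the end, for the whole second after the job is handed in: All four canisters stand upright (within about 4.5 degrees) and at rest on the cork rounds, each centred on its own round to within 12 mm: charcoal, cream, rust, blue (tallest to shortest) counting from the end of the row nearest the drawers (((world y of drawers_side above 0 m and horizontal distance between canister_charcoal and cork_1 below 0.012 m and z of canister_charcoal in the frame of cork_1 between 0.003 and 0.01 m and horizontal distance between canister_cream and cork_2 below 0.012 m and z of canister_cream in the frame of cork_2 between 0.003 and 0.01 m and horizontal distance between canister_rust and cork_3 below 0.012 m and z of canister_rust in the frame of cork_3 between 0.003 and 0.01 m and horizontal distance between canister_blue and cork_4 below 0.012 m and z of canister_blue in the frame of cork_4 between 0.003 and 0.01 m) or (world y of drawers_side below 0 m and horizontal distance between canister_charcoal and cork_4 below 0.012 m and z of canister_charcoal in the frame of cork_4 between 0.003 and 0.01 m and horizontal distance between canister_cream and cork_3 below 0.012 m and z of canister_cream in the frame of cork_3 between 0.003 and 0.01 m and horizontal distance between canister_rust and cork_2 below 0.012 m and z of canister_rust in the frame of cork_2 between 0.003 and 0.01 m and horizontal distance between canister_blue and cork_1 below 0.012 m and z of canister_blue in the frame of cork_1 between 0.003 and 0.01 m)) and angle between each of canister_charcoal, canister_cream, canister_rust, canister_blue's own z axis and vertical below 0.08 rad and linear speed of each of canister_charcoal, canister_cream, canister_rust, canister_blue below 0.02 m/s and angular speed of each of canister_charcoal, canister_cream, canister_rust, canister_blue below 0.2 rad/s); the robot touches nothing.
It fails at once if the glass bowl is shifted by more than 20 mm (distance of glass_bowl from where it was at the start of the episode above 0.02 m).
It fails at once if a canister is knocked over or tipped beyond about 35 degrees (angle between any of canister_charcoal, canister_cream, canister_rust, canister_blue's own z axis and vertical above 0.6 rad).
It fails at once if a canister is dropped: it falls free, touching nothing, from more than about 18 mm (faster than 0.6 m/s) ((contact force between canister_charcoal and anything else below 0.01 N and linear speed of canister_charcoal above 0.6 m/s) or (contact force between canister_cream and anything else below 0.01 N and linear speed of canister_cream above 0.6 m/s) or (contact force between canister_rust and anything else below 0.01 N and linear speed of canister_rust above 0.6 m/s) or (contact force between canister_blue and anything else below 0.01 N and linear speed of canister_blue above 0.6 m/s)).
It also fails if it takes over 112 s, if anything falls off the work surface, if the arm or the gripper's body presses on something with over 40 N, if the wrist force passes 120 N, or if a joint passes its speed limit or range.

## Working session

There is one attempt and no reset: what is moved stays moved. The work goes in short steps, Python scripts to look and compute and a shell command to move; the robot and the scene stay as the last step left them, time stands still between calls to the robot, and variables do not carry over. Pictures are saved under pics/ and viewed, and the job is handed in when it is done.

```bash
ls; mkdir -p pics; cat > h.py <<'E'
import numpy as np,cv2
from station import manip,snapshot
def K(s):
    f=192/np.tan(np.radians(s['vertical_fov'])/2)
    return np.array([[f,0,s['cx']],[0,f,s['cy']],[0,0,1]]),np.array(s['distortion'],float)
def ray(s,uv):
    k,d=K(s);p=cv2.undistortPoints(np.array(uv,float).reshape(-1,1,2),k,d).reshape(-1,2)
    c=np.c_[p[:,0],-p[:,1],-np.ones(len(p))]
    E=np.array(s['extrinsics']);R=E[:3,:3];t=E[:3,3]
    return -R.T@t,c@R   # scaled so depth 1
def plane(s,uv,z):
    o,d=ray(s,uv);l=(z-o[2])/d[:,2];return o+d*l[:,None]
def pts(s,uv):
    uv=np.array(uv).reshape(-1,2)
    o,d=ray(s,uv);r=s['range_z'][uv[:,1].astype(int),uv[:,0].astype(int)];return o+d*r[:,None]
def grab(n,tag):
    s=snapshot(n);np.savez('pics/%s.npz'%tag,**s);cv2.imwrite('pics/%s.png'%tag,s['image']);return s
E
python3 - <<'E'
from h import *
for n in('side','top'):
    s=grab(n,n+'0');print(n,s['vertical_fov'],s['cx'],s['cy'],s['distortion'],np.round(ray(s,[[256,192]]),3))
print(manip.sense())
E
```

```text
picsTraceback (most recent call last):
  File "<stdin>", line 3, in <module>
    return _wrapfunc(a, 'round', decimals=decimals, out=out)
    return _wrapit(obj, method, *args, **kwds)
    conv = _array_converter(obj)
ValueError: setting an array element with a sequence. The requested array has an inhomogeneous shape after 1 dimensions. The detected shape was (2,) + inhomogeneous part.
```

```bash
python3 - <<'E'
from h import *
for n in('side','top'):
    s=grab(n,n+'0');print(n,s['vertical_fov'],s['cx'],s['cy'],s['distortion'],ray(s,[[256,192]]))
    cv2.imwrite('pics/%s0b.png'%n,cv2.resize(s['image'],(800,600)))
print(manip.sense())
E
```

```text
side 54.74543392396478 258.8503186224514 180.6868311266294 [0.02509894 0.         0.         0.         0.        ] (array([0.37435021, 0.83387595, 0.90057325]), array([[ 0.13030963, -0.71996618, -0.68239125]]))
top 42.98706640170471 249.35428259980063 187.82213317479028 [-0.21378669  0.          0.          0.          0.        ] (array([0.27517286, 0.01187953, 1.76933085]), array([[ 0.13606294, -0.00881069, -0.99079184]]))
{'t': 0.15, 'q': array([-1.28248211e+00,  5.28270152e-01,  1.43360695e+00, -2.91312885e-06,
        1.18138772e+00, -1.78452619e-01]), 'qd': array([-0.00219784, -0.00329144, -0.00479603,  0.00043917, -0.00125455,
       -0.0009931 ]), 'tau': array([ 6.28352427e-05, -4.42744267e+01, -1.78276438e+01, -2.92500808e-04,
        5.57820895e-03, -6.51090360e-06]), 'tcp_pos': array([ 0.2811457 , -0.55758626,  0.23054797]), 'tool_rot': array([-0.68790301, -0.16412355,  0.68796983, -0.16294303]), 'force': array([-0.92243307,  0.056199  ,  0.57098635]), 'ft_torque': array([-1.39472309e-02,  2.76203960e-05,  2.84749160e-02]), 'finger_gap': 1.0018129118159014}
```

View pics/side0b.png

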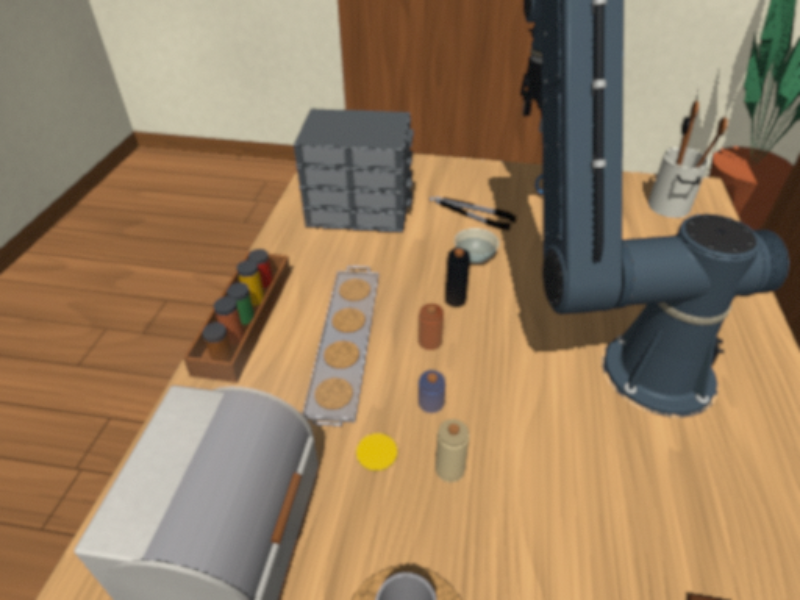

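View pics/top0b.png

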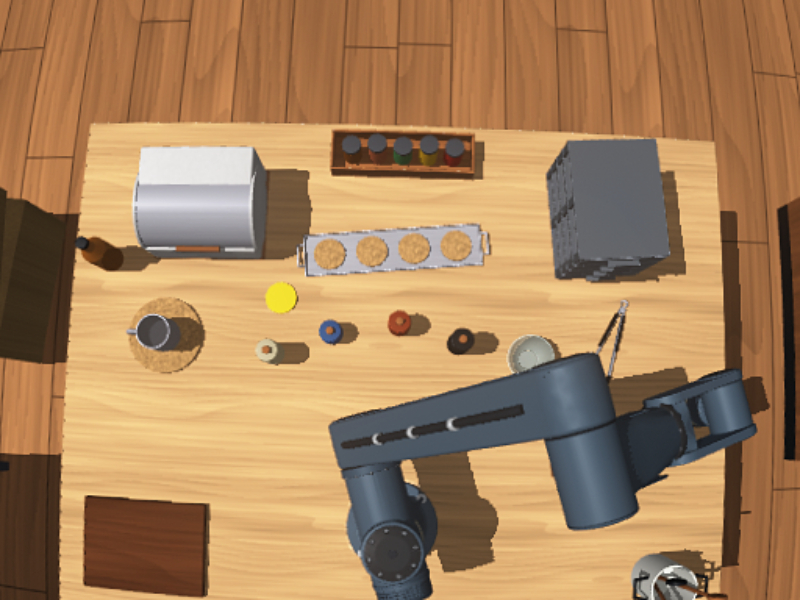

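Top view (shown at 800x600): the drawers are at the right (about 610,205), so y < 0. That means charcoal goes on cork_4, cream on cork_3, rust on cork_2 and blue on cork_1. The canisters are cream (267,350), blue (330,331), rust (399,322) and charcoal (460,341); the bowl is at (531,355). The corks in the tray are at (330,254), (372,251), (414,248) and (457,245). The yellow disc at (281,297) and the mug's cork mat at (165,335) are not meant.

```bash
cat > meas.py <<'E'
from h import *
H=dict(charcoal=.144,cream=.122,rust=.1,blue=.078)
def worldmap(s):
    v,u=np.mgrid[0:384,0:512];uv=np.c_[u.ravel(),v.ravel()]
    return pts(s,uv).reshape(384,512,3)
def knobs(s,seeds,r=14):
    # seeds: name->(u,v) rough; points near lid height
    W=worldmap(s);out={}
    for n,(u,v) in seeds.items():
        u,v=int(u),int(v)
        sub=W[v-r:v+r,u-r:u+r].reshape(-1,3)
        out[n]=sub
    return out
E
python3 - <<'E'
from meas import *
s=dict(np.load('pics/top0.npz'));W=worldmap(s);k=.64
P={'cream':(267,350),'blue':(330,331),'rust':(399,322),'charcoal':(460,341),'bowl':(531,355)}
for n,(u,v) in P.items():
    u=int(u*k);v=int(v*k);sub=W[v-16:v+16,u-16:u+16]
    q=sub.reshape(-1,3);m=q[:,2].max()
    if n=='bowl':
        g=q[(q[:,2]>.043)&(q[:,2]<.06)];print(n,m,g.min(0),g.max(0),np.median(g,0),len(g));continue
    h=H[n]
    for base,lo,hi in(('lid',h-.010-.004,h-.010+.004),('knob',h-.004,h+.006)):
        mk=((sub[:,:,2]>lo)&(sub[:,:,2]<hi));vv,uu=np.nonzero(mk)
        if len(uu)==0: print(n,base,'none',m);continue
        (c,cr)=cv2.minEnclosingCircle(np.c_[uu,vv].astype(np.float32))
        z=h if base=='knob' else h-.01
        print(n,base,len(uu),np.round(plane(s,[[c[0]+u-16,c[1]+v-16]],z),4),cr,(np.round(q[mk.ravel()].min(0),4)+np.round(q[mk.ravel()].max(0),4))/2, np.median(q[mk.ravel(),2]))
# corks
hsv=cv2.cvtColor(s['image'],cv2.COLOR_BGR2HSV)
x0,x1,y0,y1=190,313,140,178
sub=hsv[y0:y1,x0:x1];mk=((sub[:,:,1]>90)&(sub[:,:,0]<25)).astype(np.uint8)
cs,_=cv2.findContours(mk,cv2.RETR_EXTERNAL,cv2.CHAIN_APPROX_NONE)
for c in cs:
    a=cv2.contourArea(c)
    if a<80: continue
    M=cv2.moments(c);e=cv2.fitEllipse(c);print('cork',a,np.round(plane(s,[[e[0][0]+x0,e[0][1]+y0]],.008),4),e[1], M['m10']/M['m00']+x0)
d=W[90:180,340:430].reshape(-1,3);g=d[(d[:,2]>.235)&(d[:,2]<.26)];print('drawers',g.min(0),g.max(0))
print('tbl',np.median(W[250:280,60:150,2]))
b=cv2.resize(s['image'][130:250,150:380],None,fx=3.4,fy=3.4,interpolation=2);cv2.imwrite('pics/crop0.png',b)
E
```

```text
cream lid 96 [[0.3839 0.2889 0.112 ]] 7.320431709289551 [0.3835 0.2879 0.1118] 0.1122648972318886
cream knob 26 [[0.386  0.2867 0.122 ]] 6.368891716003418 [0.38935 0.28555 0.12275] 0.12184341526313935
blue lid 86 [[0.4367 0.1537 0.068 ]] 6.853760242462158 [0.43675 0.15445 0.06805] 0.06832931425474931
blue knob 29 [[0.4323 0.1504 0.078 ]] 5.724485874176025 [0.43095 0.15015 0.079  ] 0.0771202096427579
rust lid 89 [[ 0.4599 -0.0027  0.09  ]] 6.85500431060791 [ 0.4604  -0.0026   0.08975] 0.08986713023323656
rust knob 26 [[ 0.4592 -0.0025  0.1   ]] 6.103377819061279 [ 0.4597  -0.00395  0.10095] 0.09851344490361813
charcoal lid 99 [[ 0.4194 -0.1398  0.134 ]] 7.2361979484558105 [ 0.4191  -0.14005  0.134  ] 0.134560766819525
charcoal knob 32 [[ 0.4202 -0.14    0.144 ]] 6.87194299697876 [ 0.42    -0.1389   0.14485] 0.14224416634143
bowl 1.7693308483991834 [ 0.35492809 -0.35733926  0.04336736] [ 0.44180821 -0.2474678   0.05827185] [ 0.41775894 -0.29058665  0.0499222 ] 86
cork 464.0 [[0.5986 0.0266 0.008 ]] (15.995423316955566, 143.18653869628906) 272.00682471264366
cork 271.0 [[0.6227 0.1671 0.008 ]] (18.131011962890625, 19.153343200683594) 210.46125461254613
cork 274.5 [[0.6324 0.0677 0.008 ]] (18.478919982910156, 19.077993392944336) 237.4796599878567
cork 271.5 [[ 0.6421 -0.0314  0.008 ]] (18.245609283447266, 19.094154357910156) 264.4591774094537
cork 263.0 [[ 0.6518 -0.1306  0.008 ]] (18.074342727661133, 18.69906997680664) 291.3460076045627
cork 678.0 [[0.6872 0.0249 0.008 ]] (15.33002758026123, 132.5187225341797) 236.95648967551622
drawers [ 0.57109717 -0.56728468  0.23503574] [ 0.85005578 -0.34552327  0.2565284 ]
tbl 0.0007483668800492005
```

View pics/crop0.png

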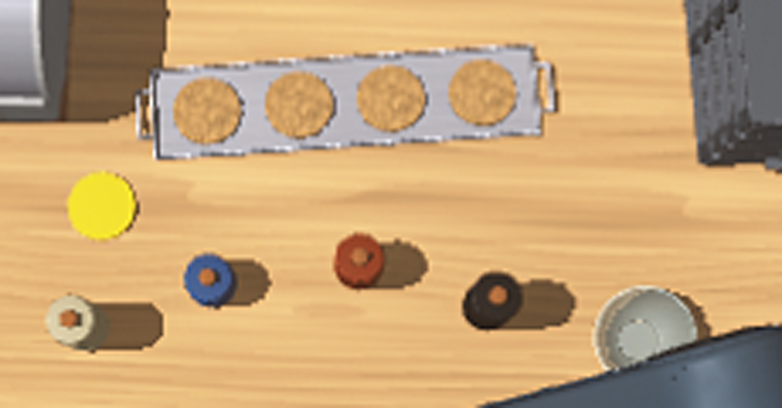

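```bash
cat > go.py <<'E'
import sys;from h import *
from scipy.spatial.transform import Rotation as R
st=manip.sense();M=R.from_quat(st['tool_rot']).as_matrix()
print('t %.2f'%st['t'],'tcp',np.round(st['tcp_pos'],4),'gap',round(float(st['finger_gap']),3),'F',np.round(st['force'],1),'q',np.round(st['q'],2))
print('tool y,z in world',np.round(M[:,1],3),np.round(M[:,2],3),'x',np.round(M[:,0],3),'angle of y %.4f'%np.arctan2(M[1,1],M[0,1]))
if len(sys.argv)>3:
    t=np.array([float(a) for a in sys.argv[1:4]]);print('shift tool',np.round(M.T@(t-st['tcp_pos']),4))
E
python3 go.py .4193 -.14 .20
```

```text
t 0.15 tcp [ 0.2811 -0.5576  0.2305] gap 1.002 F [-0.9  0.1  0.6] q [-1.28  0.53  1.43 -0.    1.18 -0.18]
tool y,z in world [ 0.45  -0.893 -0.002] [-0.893 -0.45  -0.   ] x [-0.     0.002 -1.   ] angle of y -1.1040
shift tool [ 0.0312 -0.3107 -0.3113]
```

```bash
python3 -m crank '[[0.0854,0,0,0,-0.138],[0.0854,0,0,0,-0.138],[0.0854,0,0,0,-0.138],[0.0854,0,0,0,-0.138],[0.0854,0,0,0,-0.138]]' 50
python3 -m crank '[[0.0854,0,0,0,-0.138],[0.0854,0,0,0,-0.138],[0.0854,0,0,0,-0.138],[0.0854,0,0,0,0],[0.0854,0,0,0,0]]'; python3 go.py .4193 -.14 .22
```

```text
t: 0.65
tcp_pos: [0.2812, -0.5578, 0.2309]
tool_rot: [0.591, 0.389, -0.591, 0.388]
force: [0.7, 0.8, 0.8]
finger_gap: 1.002
t: 1.15
tcp_pos: [0.2812, -0.5579, 0.231]
tool_rot: [0.501, 0.499, -0.501, 0.499]
force: [-0.1, -0.4, 0.2]
finger_gap: 1.001
t 1.15 tcp [ 0.2812 -0.5579  0.231 ] gap 1.001 F [-0.1 -0.4  0.2] q [-1.28  0.53  1.43  0.    1.18 -1.28]
tool y,z in world [ 1.    -0.003 -0.   ] [-0.003 -1.    -0.001] x [-0.     0.001 -1.   ] angle of y -0.0028
shift tool [ 0.0113  0.1369 -0.4183]
```

```bash
python3 -m crank '[[0.0854,0,0.014,-0.042,0],[0.0854,0,0.014,-0.042,0],[0.0854,0,0.014,-0.042,0],[0.0854,0,0.014,-0.042,0],[0.0854,0,0.014,-0.042,0]]'
python3 -m crank '[[0.0854,0,0.014,-0.042,0],[0.0854,0,0.014,-0.042,0],[0.0854,0,0.014,-0.042,0],[0.0854,0,0.014,-0.042,0],[0.0854,0,0.011,-0.040,0]]'
python3 -m crank '[[0.0854,0,0,0,0],[0.0854,0,0,0,0]]'; python3 go.py .4193 -.14 .18;
python3 - <<'E'
from h import *
for n in('side','top'): grab(n,n+'1')
E
```

```text
t: 1.65
tcp_pos: [0.3516, -0.3465, 0.2314]
tool_rot: [0.501, 0.499, -0.501, 0.499]
force: [0.4, 0.0, -0.3]
finger_gap: 1.001
t: 2.15
tcp_pos: [0.4188, -0.1384, 0.2315]
tool_rot: [0.501, 0.499, -0.501, 0.5]
force: [-0.2, -0.5, 0.5]
finger_gap: 0.998
t: 2.35
tcp_pos: [0.4186, -0.1395, 0.2315]
tool_rot: [0.5, 0.5, -0.5, 0.501]
force: [0.3, -0.4, 0.1]
finger_gap: 1.002
t 2.35 tcp [ 0.4186 -0.1395  0.2315] gap 1.002 F [ 0.3 -0.4  0.1] q [-0.58  0.28  1.87 -0.    0.99 -0.58]
tool y,z in world [1.    0.001 0.   ] [ 0.001 -1.     0.001] x [ 0.    -0.001 -1.   ] angle of y 0.0013
shift tool [0.0515 0.0007 0.0005]
```

View pics/side1.png

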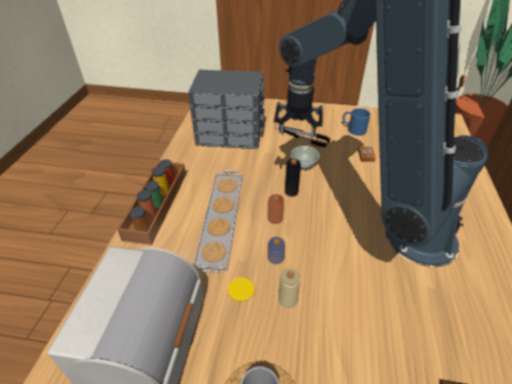

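```bash
cat >> h.py <<'E'
def proj(s,P):
    k,d=K(s);E=np.array(s['extrinsics']);c=np.c_[np.atleast_2d(P),np.ones(len(np.atleast_2d(P)))]@E.T
    c=c[:,:3]*[1,-1,-1];return cv2.projectPoints(c,np.zeros(3),np.zeros(3),k,d)[0].reshape(-1,2)
E
python3 - <<'E'
from h import *
s=dict(np.load('pics/side1.npz'))
P=[[.4193,-.14,.144],[.4193,-.14,0],[.4186,-.1395,.2315],[.4186-.05,-.1395,.2315],[.4186+.05,-.1395,.2315],[.46,-.0027,.1],[.4367,.154,.078],[.3838,.2884,.122],[.6227,.1671,.008],[.6518,-.1306,.008]]
im=s['image'].copy()
for p in proj(s,P): print(np.round(p,1)); cv2.circle(im,tuple(int(round(a)) for a in p),1,(0,255,0),-1)
cv2.imwrite('pics/p1.png',cv2.resize(im[90:320,170:370],None,fx=2.6,fy=2.6))
E
```

```text
[294.9 159.7]
[292.3 191.6]
[296.9 137.9]
[312.8 139.4]
[281.1 136.4]
[276.7 196.2]
[277.4 240.3]
[292.1 273.5]
[214.5 250.7]
[227.9 184.4]
```

View pics/p1.png

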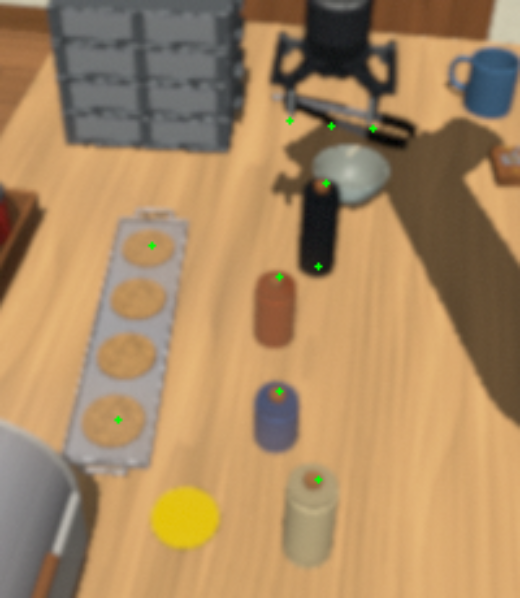

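View pics/top1.png

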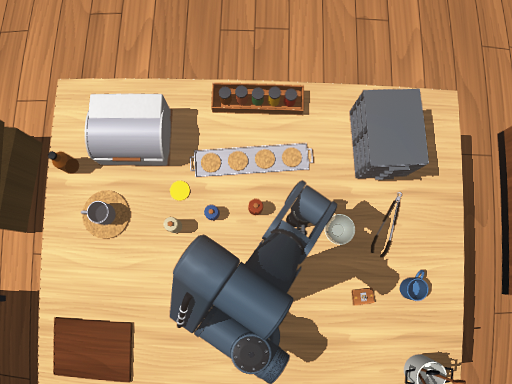

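The reprojected centres land on the knobs and on the corks to within about 1–2 px in the side view, so the two cameras agree. I'll descend on the charcoal canister.

```bash
python3 -m crank '[[0.0854,0.035,0.001,0,0],[0.0854,0.035,0,0,0],[0.0854,0.035,0,0,0],[0.0854,0.025,0,0,0],[0.0854,0.020,0,0,0]]'
python3 -m crank '[[0.0854,0,0,0,0],[0.03,0,0,0,0],[0.03,0,0,0,0],[0.03,0,0,0,0],[0.03,0,0,0,0]]' 50
python3 -m crank '[[0.03,0,0,0,0],[0.03,0,0,0,0],[0.03,0,0,0,0]]';python3 go.py
```

```text
t: 2.95
tcp_pos: [0.4188, -0.1418, 0.0796]
tool_rot: [-0.501, -0.499, 0.501, -0.499]
force: [-0.2, -0.6, 0.2]
finger_gap: 0.995
t: 3.45
tcp_pos: [0.4204, -0.141, 0.0826]
tool_rot: [0.5, 0.499, -0.5, 0.501]
force: [0.9, -0.8, 5.7]
finger_gap: 0.596
t: 3.75
tcp_pos: [0.4204, -0.1409, 0.0826]
tool_rot: [0.5, 0.499, -0.5, 0.501]
force: [0.2, -1.4, 6.9]
finger_gap: 0.599
t 3.75 tcp [ 0.4204 -0.1409  0.0826] gap 0.599 F [ 0.2 -1.4  6.9] q [-0.58  0.56  2.01 -0.    0.56 -0.58]
tool y,z in world [1.    0.001 0.003] [ 0.001 -1.     0.002] x [ 0.003 -0.002 -1.   ] angle of y 0.0005
```

```bash
python3 -m crank '[[0.03,-0.01,0,0,0],[0.03,-0.02,0,0,0],[0.03,-0.02,0,0,0],[0.03,-0.02,0,0,0],[0.03,-0.02,0,0,0]]';python3 go.py .6518 -.1306 .12
```

```text
t: 4.25
tcp_pos: [0.4182, -0.1392, 0.1722]
tool_rot: [0.5, 0.501, -0.5, 0.499]
force: [0.7, -0.3, -5.6]
finger_gap: 0.598
t 4.25 tcp [ 0.4182 -0.1392  0.1722] gap 0.598 F [ 0.7 -0.3 -5.6] q [-0.58  0.38  1.94  0.    0.82 -0.58]
tool y,z in world [ 1.     0.    -0.002] [ 0.    -1.    -0.001] x [-0.002  0.001 -1.   ] angle of y 0.0002
shift tool [ 0.0518  0.2337 -0.0085]
```

```bash
python3 -m crank '[[0.03,0,0.02,-0.001,0],[0.03,0,0.035,-0.001,0],[0.03,0,0.04,-0.002,0],[0.03,0,0.04,-0.002,0],[0.03,0,0.04,-0.001,0]]'
python3 -m crank '[[0.03,0,0.035,-0.001,0],[0.03,0.01,0.02,0,0],[0.03,0.02,0.005,0,0],[0.03,0.02,0,0,0],[0.03,0,0,0,0]]'
python3 go.py .6518 -.1306 .0906;python3 - <<'E'
from h import *
s=grab('side','side2')
im=s['image'];cv2.imwrite('pics/s2.png',cv2.resize(im[60:280,150:370],None,fx=2.7,fy=2.7,interpolation=2))
E
```

```text
t: 4.75
tcp_pos: [0.5944, -0.132, 0.1711]
tool_rot: [0.5, 0.501, -0.5, 0.499]
force: [1.1, -0.6, -5.1]
finger_gap: 0.596
t: 5.25
tcp_pos: [0.6505, -0.1303, 0.1173]
tool_rot: [0.498, 0.504, -0.501, 0.497]
force: [-1.5, 0.3, -4.7]
finger_gap: 0.597
t 5.25 tcp [ 0.6505 -0.1303  0.1173] gap 0.597 F [-1.5  0.3 -4.7] q [-0.37  0.71  1.41  0.    1.02 -0.37]
tool y,z in world [ 1.    0.   -0.01] [ 0.    -1.    -0.004] x [-0.01   0.004 -1.   ] angle of y 0.0005
shift tool [0.0267 0.0016 0.0004]
```

View pics/s2.png

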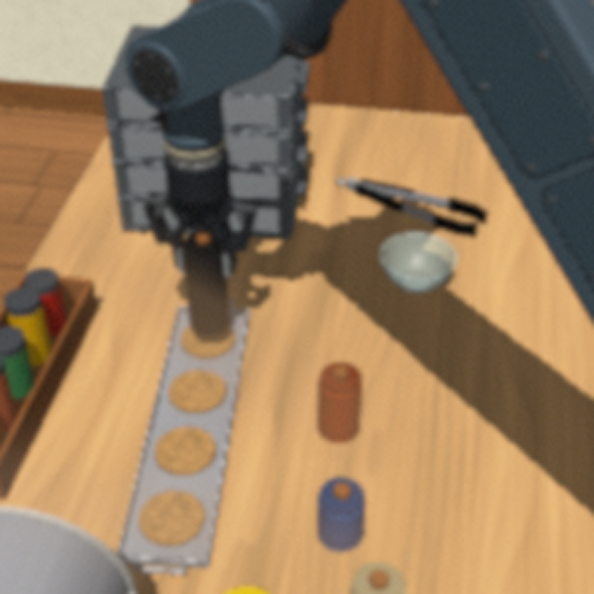

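```bash
python3 -m crank '[[0.03,0.008,0.001,0,0],[0.03,0.006,0,0,0],[0.03,0.004,0,0,0],[0.03,0.002,0,0,0],[0.03,0,0,0,0]]'
python3 go.py .6518 -.1316 .0906
```

```text
t: 5.8
tcp_pos: [0.6551, -0.1321, 0.1012]
tool_rot: [0.5, 0.5, -0.5, 0.5]
force: [0.3, -0.0, -4.3]
finger_gap: 0.601
t 5.80 tcp [ 0.6551 -0.1321  0.1012] gap 0.601 F [ 0.3 -0.  -4.3] q [-0.37  0.74  1.42 -0.    0.99 -0.37]
tool y,z in world [ 1. -0. -0.] [-0. -1. -0.] x [-0.  0. -1.] angle of y -0.0001
shift tool [ 0.0106 -0.0033 -0.0005]
```

```bash
python3 -m crank '[[0.03,0.004,-0.003,0,0],[0.03,0.003,0,0,0],[0.03,0.002,0,0,0],[0.03,0,0,0,0],[0.03,0,0,0,0]]'
python3 go.py .6518 -.1316 .0906
```

```text
t: 6.3
tcp_pos: [0.6524, -0.1321, 0.0923]
tool_rot: [0.5, 0.5, -0.5, 0.5]
force: [1.3, 0.0, -3.9]
finger_gap: 0.6
t 6.30 tcp [ 0.6524 -0.1321  0.0923] gap 0.6 F [ 1.3  0.  -3.9] q [-0.37  0.75  1.43  0.    0.96 -0.37]
tool y,z in world [1. 0. 0.] [ 0. -1.  0.] x [ 0. -0. -1.] angle of y 0.0000
shift tool [ 0.0017 -0.0006 -0.0005]
```

```bash
python3 -m crank '[[0.03,0.001,0,0,0],[0.03,0.001,0,0,0],[0.03,0.0,0,0,0],[0.03,0,0,0,0]]'
python3 go.py .6518 -.1316 .0906
```

```text
t: 6.7
tcp_pos: [0.6525, -0.1322, 0.0907]
tool_rot: [0.5, 0.5, -0.5, 0.5]
force: [-0.8, -0.3, -1.4]
finger_gap: 0.597
t 6.70 tcp [ 0.6525 -0.1322  0.0907] gap 0.597 F [-0.8 -0.3 -1.4] q [-0.37  0.75  1.43 -0.    0.96 -0.37]
tool y,z in world [1.    0.    0.001] [ 0. -1.  0.] x [ 0.001 -0.    -1.   ] angle of y 0.0000
shift tool [ 0.0001 -0.0007 -0.0006]
```

```bash
python3 -m crank '[[0.06,0.0005,0,0,0],[0.07,0,0,0,0],[0.08,0,0,0,0],[0.0854,0,0,0,0],[0.0854,0,0,0,0]]'
python3 go.py .6518 -.1316 .0906
python3 -m crank '[[0.0854,-0.01,0,0,0],[0.0854,-0.03,0,0,0],[0.0854,-0.035,0,0,0],[0.0854,-0.035,0,0,0],[0.0854,-0.035,0,0,0]]'
python3 go.py .3838 .2884 .2
```

```text
t: 7.2
tcp_pos: [0.6524, -0.1322, 0.09]
tool_rot: [0.5, 0.5, -0.5, 0.5]
force: [-0.6, -0.0, 0.5]
finger_gap: 0.998
t 7.20 tcp [ 0.6524 -0.1322  0.09  ] gap 0.998 F [-0.6 -0.   0.5] q [-0.37  0.75  1.43  0.    0.96 -0.37]
tool y,z in world [ 1. -0.  0.] [-0. -1.  0.] x [ 0. -0. -1.] angle of y -0.0000
shift tool [-0.0006 -0.0006 -0.0006]
t: 7.7
tcp_pos: [0.6522, -0.132, 0.237]
tool_rot: [0.5, 0.5, -0.5, 0.5]
force: [0.6, -0.5, -0.2]
finger_gap: 1.002
t 7.70 tcp [ 0.6522 -0.132   0.237 ] gap 1.002 F [ 0.6 -0.5 -0.2] q [-0.37  0.58  1.32  0.    1.25 -0.37]
tool y,z in world [1.    0.    0.001] [ 0. -1.  0.] x [ 0.001 -0.    -1.   ] angle of y 0.0000
shift tool [ 0.0367 -0.2684 -0.4205]
```

```bash
python3 -m crank '[[0.0854,0,-0.012,-0.02,0],[0.0854,0,-0.024,-0.038,0],[0.0854,0,-0.024,-0.038,0],[0.0854,0,-0.024,-0.038,0],[0.0854,0,-0.024,-0.038,0]]'
python3 -m crank '[[0.0854,0,-0.024,-0.038,0],[0.0854,0,-0.024,-0.038,0],[0.0854,0,-0.024,-0.038,0],[0.0854,0,-0.024,-0.038,0],[0.0854,0,-0.024,-0.038,0]]'
python3 -m crank '[[0.0854,0.01,-0.024,-0.038,0],[0.0854,0.015,-0.016,-0.02,0],[0.0854,0,0,0,0],[0.0854,0,0,0,0]]'
python3 go.py .3838 .2884 .059
python3 - <<'E'
from h import *
s=grab('side','side3')
im=s['image'];cv2.imwrite('pics/s3.png',cv2.resize(im[60:330,150:370],None,fx=2.2,fy=2.2,interpolation=2))
E
```

```text
t: 8.2
tcp_pos: [0.5433, 0.0411, 0.2357]
tool_rot: [0.501, 0.5, -0.5, 0.5]
force: [-0.2, 0.6, -0.0]
finger_gap: 0.998
t: 8.7
tcp_pos: [0.4234, 0.2313, 0.2358]
tool_rot: [0.501, 0.5, -0.5, 0.5]
force: [0.8, -0.3, 0.5]
finger_gap: 1.002
t: 9.1
tcp_pos: [0.3843, 0.2882, 0.2103]
tool_rot: [0.5, 0.5, -0.499, 0.501]
force: [0.6, -0.4, -0.1]
finger_gap: 1.0
t 9.10 tcp [0.3843 0.2882 0.2103] gap 1.0 F [ 0.6 -0.4 -0.1] q [ 0.41  0.36  1.81 -0.    0.97  0.41]
tool y,z in world [1.    0.002 0.001] [ 0.002 -1.     0.   ] x [ 0.001 -0.    -1.   ] angle of y 0.0019
shift tool [ 0.1513 -0.0006 -0.0002]
```

View pics/s3.png

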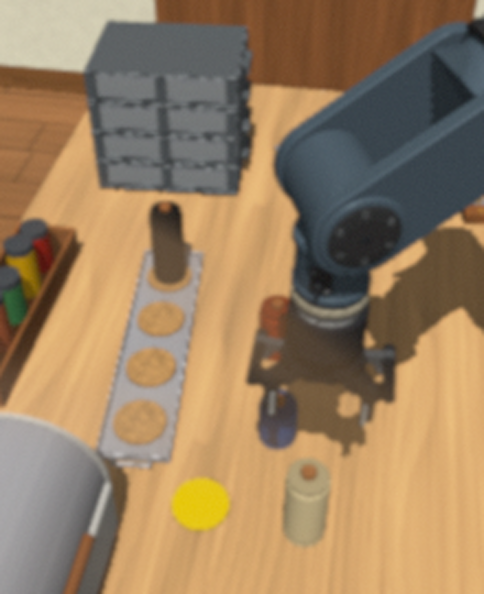

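Charcoal stands upright and centred on the far cork (about 168,275 in this crop). The gripper is above the cream canister (308,500). I'll descend.

```bash
python3 -m crank '[[0.0854,0.035,0,0,0],[0.0854,0.035,0,0,0],[0.0854,0.035,0,0,0],[0.0854,0.026,0,0,0],[0.0854,0.020,0,0,0]]'
python3 -m crank '[[0.0854,0,0,0,0],[0.03,0,0,0,0],[0.03,0,0,0,0],[0.03,0,0,0,0],[0.03,0,0,0,0]]' 50
python3 -m crank '[[0.03,0,0,0,0],[0.03,0,0,0,0]]';python3 go.py
python3 -m crank '[[0.03,-0.01,0,0,0],[0.03,-0.02,0,0,0],[0.03,-0.035,0,0,0],[0.03,-0.035,0,0,0],[0.03,-0.035,0,0,0]]';python3 go.py .6421 -.0318 .19
```

```text
t: 9.65
tcp_pos: [0.386, 0.2868, 0.0578]
tool_rot: [0.501, 0.499, -0.5, 0.499]
force: [0.6, 0.4, 0.6]
finger_gap: 1.003
t: 10.15
tcp_pos: [0.386, 0.2883, 0.0604]
tool_rot: [0.501, 0.499, -0.498, 0.501]
force: [2.0, -1.4, 6.8]
finger_gap: 0.601
t: 10.35
tcp_pos: [0.386, 0.2883, 0.0604]
tool_rot: [0.501, 0.499, -0.498, 0.501]
force: [1.4, -2.1, 8.3]
finger_gap: 0.595
t 10.35 tcp [0.386  0.2883 0.0604] gap 0.595 F [ 1.4 -2.1  8.3] q [ 0.41  0.64  1.93 -0.    0.57  0.41]
tool y,z in world [1.    0.001 0.004] [ 0.001 -1.    -0.001] x [ 0.004  0.001 -1.   ] angle of y 0.0005
t: 10.85
tcp_pos: [0.3828, 0.2875, 0.1952]
tool_rot: [-0.499, -0.5, 0.501, -0.5]
force: [0.6, 0.3, -3.5]
finger_gap: 0.596
t 10.85 tcp [0.3828 0.2875 0.1952] gap 0.596 F [ 0.6  0.3 -3.5] q [0.41 0.39 1.83 0.   0.93 0.41]
tool y,z in world [ 1.     0.    -0.002] [ 0.    -1.     0.001] x [-0.002 -0.001 -1.   ] angle of y 0.0002
shift tool [0.0048 0.2592 0.3194]
```

```bash
python3 -m crank '[[0.03,0,0.01,0.012,0],[0.03,0,0.02,0.024,0],[0.03,0,0.03,0.037,0],[0.03,0,0.03,0.037,0],[0.03,0,0.03,0.037,0]]'
python3 -m crank '[[0.03,0,0.03,0.037,0],[0.03,0,0.03,0.037,0],[0.03,0,0.03,0.037,0],[0.03,0.01,0.025,0.031,0],[0.03,0.02,0.015,0.02,0]]'
python3 -m crank '[[0.03,0.03,0.007,0.010,0],[0.03,0.03,0.002,0,0],[0.03,0.01,0,0,0],[0.03,0,0,0,0],[0.03,0,0,0,0]]'
python3 go.py .6421 -.0318 .0684
```

```text
t: 11.35
tcp_pos: [0.5038, 0.1398, 0.194]
tool_rot: [0.5, 0.501, -0.5, 0.5]
force: [0.3, 0.3, -3.8]
finger_gap: 0.598
t: 11.85
tcp_pos: [0.637, -0.024, 0.1652]
tool_rot: [0.501, 0.498, -0.5, 0.501]
force: [0.6, 0.1, -4.4]
finger_gap: 0.597
t: 12.35
tcp_pos: [0.6434, -0.0306, 0.0948]
tool_rot: [0.5, 0.5, -0.5, 0.5]
force: [-0.3, -0.4, -4.0]
finger_gap: 0.6
t 12.35 tcp [ 0.6434 -0.0306  0.0948] gap 0.6 F [-0.3 -0.4 -4. ] q [-0.22  0.72  1.49  0.    0.93 -0.22]
tool y,z in world [1.    0.001 0.001] [ 0.001 -1.     0.   ] x [ 0.001 -0.    -1.   ] angle of y 0.0008
shift tool [ 0.0264 -0.0013  0.0012]
```

```bash
python3 -m crank '[[0.03,0.008,-0.001,0.001,0],[0.03,0.007,0,0,0],[0.03,0.005,0,0,0],[0.03,0.003,0,0,0],[0.03,0,0,0,0]]'
python3 -m crank '[[0.03,0.001,0,0,0],[0.03,0.001,0,0,0],[0.03,0.001,0,0,0],[0.03,0,0,0,0],[0.03,0,0,0,0]]'
python3 go.py .6421 -.0316 .0684
```

```text
t: 12.85
tcp_pos: [0.6419, -0.032, 0.0702]
tool_rot: [0.5, 0.5, -0.5, 0.5]
force: [1.5, -0.5, -3.3]
finger_gap: 0.599
t: 13.35
tcp_pos: [0.6426, -0.0322, 0.0685]
tool_rot: [0.5, 0.5, -0.5, 0.5]
force: [-0.3, 0.4, 1.2]
finger_gap: 0.599
t 13.35 tcp [ 0.6426 -0.0322  0.0685] gap 0.599 F [-0.3  0.4  1.2] q [-0.22  0.76  1.5  -0.    0.88 -0.22]
tool y,z in world [1.    0.    0.001] [ 0. -1.  0.] x [ 0.001 -0.    -1.   ] angle of y 0.0000
shift tool [ 0.     -0.0005 -0.0006]
```

Contact shows in the force reading (−3.3 N to +1.2 N). I'll release, rise and go to the rust canister.

```bash
python3 -m crank '[[0.06,0,0,0,0],[0.07,0,0,0,0],[0.08,0,0,0,0],[0.0854,0,0,0,0],[0.0854,0,0,0,0]]'
python3 -m crank '[[0.0854,-0.01,0,0,0],[0.0854,-0.03,0,0,0],[0.0854,-0.035,0,0,0],[0.0854,-0.035,0,0,0],[0.0854,-0.035,0,0,0]]'
python3 go.py .4600 -.0027 .21
```

```text
t: 13.85
tcp_pos: [0.6424, -0.0321, 0.0678]
tool_rot: [0.5, 0.5, -0.5, 0.5]
force: [0.5, -0.1, 0.4]
finger_gap: 1.0
t: 14.35
tcp_pos: [0.6422, -0.0321, 0.2149]
tool_rot: [0.5, 0.5, -0.5, 0.5]
force: [0.0, -0.2, 0.1]
finger_gap: 1.0
t 14.35 tcp [ 0.6422 -0.0321  0.2149] gap 1.0 F [ 0.  -0.2  0.1] q [-0.22  0.57  1.4  -0.    1.17 -0.22]
tool y,z in world [1.    0.    0.001] [ 0. -1.  0.] x [ 0.001 -0.    -1.   ] angle of y 0.0000
shift tool [ 0.0048 -0.1822 -0.0294]
```

```bash
python3 -m crank '[[0.0854,0,-0.02,-0.004,0],[0.0854,0,-0.035,-0.006,0],[0.0854,0,-0.04,-0.006,0],[0.0854,0,-0.04,-0.006,0],[0.0854,0,-0.03,-0.005,0]]'
python3 -m crank '[[0.0854,0.01,-0.017,-0.002,0],[0.0854,0.02,0,0,0],[0.0854,0.01,0,0,0],[0.0854,0,0,0,0],[0.0854,0,0,0,0]]'
python3 go.py .4600 -.0027 .037
python3 - <<'E'
from h import *
s=grab('side','side4')
im=s['image'];cv2.imwrite('pics/s4.png',cv2.resize(im[60:330,150:370],None,fx=2.2,fy=2.2,interpolation=2))
E
```

```text
t: 14.85
tcp_pos: [0.4745, -0.0045, 0.2134]
tool_rot: [0.5, 0.5, -0.5, 0.5]
force: [0.5, -0.1, -0.2]
finger_gap: 1.0
t: 15.35
tcp_pos: [0.4611, -0.0033, 0.1731]
tool_rot: [0.5, 0.5, -0.5, 0.5]
force: [0.7, -0.7, 0.8]
finger_gap: 1.001
t 15.35 tcp [ 0.4611 -0.0033  0.1731] gap 1.001 F [ 0.7 -0.7  0.8] q [-0.25  0.4   1.89  0.    0.84 -0.25]
tool y,z in world [1.    0.    0.001] [ 0. -1.  0.] x [ 0.001 -0.    -1.   ] angle of y 0.0000
shift tool [ 0.1361 -0.0012 -0.0006]
```

View pics/s4.png

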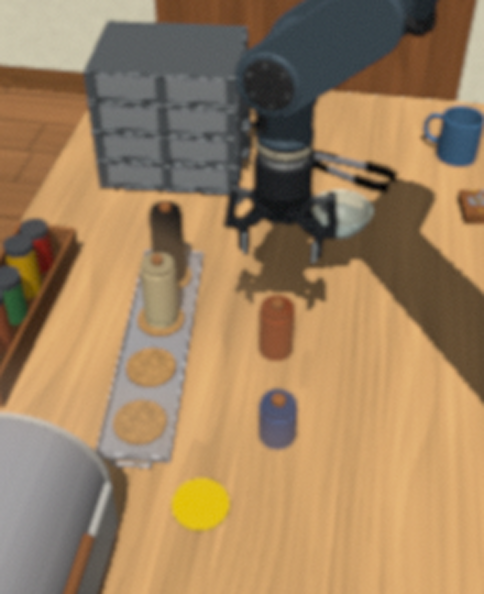

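Charcoal (168,245) and cream (160,295) both stand on their corks. The gripper is above rust (276,325). I'll grasp it.

```bash
python3 -m crank '[[0.0854,0.03,-0.001,0,0],[0.0854,0.035,0,0,0],[0.0854,0.035,0,0,0],[0.0854,0.021,0,0,0],[0.0854,0.015,0,0,0]]'
python3 -m crank '[[0.0854,0,0,0,0],[0.03,0,0,0,0],[0.03,0,0,0,0],[0.03,0,0,0,0],[0.03,0,0,0,0]]' 50
python3 -m crank '[[0.03,0,0,0,0],[0.03,0,0,0,0]]';python3 go.py
python3 -m crank '[[0.03,-0.01,0,0,0],[0.03,-0.02,0,0,0],[0.03,-0.025,0,0,0],[0.03,-0.025,0,0,0],[0.03,-0.02,0,0,0]]';python3 go.py .6324 .0680 .12
```

```text
t: 15.9
tcp_pos: [0.4599, -0.0033, 0.0356]
tool_rot: [0.5, 0.5, -0.5, 0.5]
force: [-0.6, -0.3, 0.8]
finger_gap: 0.997
t: 16.4
tcp_pos: [0.4604, -0.0033, 0.0381]
tool_rot: [0.501, 0.499, -0.499, 0.501]
force: [0.2, -0.5, 6.6]
finger_gap: 0.601
t: 16.6
tcp_pos: [0.4604, -0.0034, 0.0381]
tool_rot: [0.501, 0.499, -0.499, 0.501]
force: [0.9, -0.2, 7.6]
finger_gap: 0.597
t 16.60 tcp [ 0.4604 -0.0034  0.0381] gap 0.597 F [ 0.9 -0.2  7.6] q [-0.25  0.67  1.99  0.    0.48 -0.25]
tool y,z in world [1.    0.    0.003] [ 0.    -1.     0.001] x [ 0.003 -0.001 -1.   ] angle of y 0.0000
t: 17.1
tcp_pos: [0.4589, -0.003, 0.1386]
tool_rot: [0.5, 0.5, -0.5, 0.5]
force: [0.5, 0.9, -2.2]
finger_gap: 0.596
t 17.10 tcp [ 0.4589 -0.003   0.1386] gap 0.596 F [ 0.5  0.9 -2.2] q [-0.25  0.46  1.93 -0.    0.75 -0.25]
tool y,z in world [1. 0. 0.] [ 0. -1.  0.] x [ 0. -0. -1.] angle of y 0.0001
shift tool [ 0.0186  0.1735 -0.0709]
```

```bash
python3 -m crank '[[0.03,0,0.01,-0.006,0],[0.03,0,0.025,-0.012,0],[0.03,0,0.035,-0.015,0],[0.03,0,0.035,-0.015,0],[0.03,0,0.035,-0.014,0]]'
python3 -m crank '[[0.03,0.01,0.025,-0.008,0],[0.03,0.02,0.009,-0.002,0],[0.03,0.025,0,0,0],[0.03,0.01,0,0,0],[0.03,0,0,0,0]]'
python3 -m crank '[[0.03,0,0,0,0]]'
python3 go.py .6324 .0680 .0461
```

```text
t: 17.6
tcp_pos: [0.6002, 0.0603, 0.1356]
tool_rot: [0.5, 0.501, -0.5, 0.5]
force: [0.3, -0.5, -2.3]
finger_gap: 0.599
t: 18.1
tcp_pos: [0.631, 0.0694, 0.0688]
tool_rot: [0.498, 0.502, -0.501, 0.498]
force: [-0.7, 0.7, -3.2]
finger_gap: 0.596
t: 18.2
tcp_pos: [0.6332, 0.0691, 0.0717]
tool_rot: [0.5, 0.5, -0.5, 0.5]
force: [-0.4, -1.2, -2.1]
finger_gap: 0.596
t 18.20 tcp [0.6332 0.0691 0.0717] gap 0.596 F [-0.4 -1.2 -2.1] q [-0.07  0.75  1.52  0.    0.88 -0.07]
tool y,z in world [ 1. -0. -0.] [-0. -1. -0.] x [-0.  0. -1.] angle of y -0.0001
shift tool [ 0.0256 -0.0008  0.0011]
```

```bash
python3 -m crank '[[0.03,0.007,-0.001,0.001,0],[0.03,0.007,0,0,0],[0.03,0.005,0,0,0],[0.03,0.003,0,0,0],[0.03,0,0,0,0]]'
python3 -m crank '[[0.03,0.001,0,0,0],[0.03,0.001,0,0,0],[0.03,0.001,0,0,0],[0.03,0,0,0,0],[0.03,0,0,0,0]]'
python3 go.py .6324 .0680 .0461
```

```text
t: 18.7
tcp_pos: [0.6319, 0.0679, 0.0493]
tool_rot: [-0.5, -0.5, 0.5, -0.5]
force: [0.2, 0.7, -2.6]
finger_gap: 0.601
t: 19.2
tcp_pos: [0.6323, 0.0679, 0.0468]
tool_rot: [0.5, 0.5, -0.5, 0.5]
force: [0.6, -0.1, -3.2]
finger_gap: 0.601
t 19.20 tcp [0.6323 0.0679 0.0468] gap 0.601 F [ 0.6 -0.1 -3.2] q [-0.07  0.78  1.53  0.    0.83 -0.07]
tool y,z in world [ 1. -0.  0.] [-0. -1. -0.] x [ 0.  0. -1.] angle of y -0.0000
shift tool [ 0.0007  0.0001 -0.0001]
```

```bash
python3 -m crank '[[0.03,0.001,0,0,0],[0.03,0,0,0,0],[0.03,0,0,0,0]]'
python3 go.py .6324 .0680 .0461
```

```text
t: 19.5
tcp_pos: [0.6325, 0.0679, 0.0462]
tool_rot: [0.5, 0.5, -0.5, 0.5]
force: [-0.7, -0.1, -0.5]
finger_gap: 0.595
t 19.50 tcp [0.6325 0.0679 0.0462] gap 0.595 F [-0.7 -0.1 -0.5] q [-0.07  0.78  1.53  0.    0.83 -0.07]
tool y,z in world [1.    0.    0.001] [ 0. -1. -0.] x [ 0.001  0.    -1.   ] angle of y 0.0000
shift tool [ 0.0001 -0.0001 -0.0001]
```

```bash
python3 -m crank '[[0.06,0.0005,0,0,0],[0.07,0,0,0,0],[0.08,0,0,0,0],[0.0854,0,0,0,0],[0.0854,0,0,0,0]]'
python3 -m crank '[[0.0854,-0.01,0,0,0],[0.0854,-0.03,0,0,0],[0.0854,-0.035,0,0,0],[0.0854,-0.035,0,0,0],[0.0854,-0.03,0,0,0]]'
python3 go.py .4367 .1540 .15
```

```text
t: 20.0
tcp_pos: [0.6323, 0.0679, 0.0453]
tool_rot: [0.5, 0.5, -0.5, 0.5]
force: [-0.1, 0.0, 0.4]
finger_gap: 1.003
t: 20.5
tcp_pos: [0.6327, 0.0679, 0.1881]
tool_rot: [0.5, 0.499, -0.5, 0.501]
force: [0.1, 0.6, -0.2]
finger_gap: 1.004
t 20.50 tcp [0.6327 0.0679 0.1881] gap 1.004 F [ 0.1  0.6 -0.2] q [-0.07  0.59  1.45 -0.    1.1  -0.07]
tool y,z in world [1.    0.    0.002] [ 0. -1.  0.] x [ 0.002 -0.    -1.   ] angle of y 0.0000
shift tool [ 0.0376 -0.196  -0.0861]
```

```bash
python3 -m crank '[[0.0854,0,-0.015,-0.006,0],[0.0854,0,-0.03,-0.013,0],[0.0854,0,-0.036,-0.016,0],[0.0854,0,-0.036,-0.016,0],[0.0854,0,-0.036,-0.016,0]]'
python3 -m crank '[[0.0854,0.01,-0.028,-0.013,0],[0.0854,0.02,-0.015,-0.006,0],[0.0854,0.008,0,0,0],[0.0854,0,0,0,0],[0.0854,0,0,0,0]]'
python3 go.py .4367 .1540 .015
python3 - <<'E'
from h import *
s=grab('side','side5')
im=s['image'].copy()
for p in proj(s,[[.4367,.154,.078]]): print(p);cv2.circle(im,tuple(int(round(a)) for a in p),1,(0,255,0),-1)
cv2.imwrite('pics/s5.png',cv2.resize(im[60:330,150:370],None,fx=2.2,fy=2.2,interpolation=2))
E
```

```text
t: 21.0
tcp_pos: [0.478, 0.1353, 0.1861]
tool_rot: [0.5, 0.5, -0.5, 0.5]
force: [-0.4, 0.7, -0.2]
finger_gap: 0.998
t: 21.5
tcp_pos: [0.4384, 0.1536, 0.1479]
tool_rot: [0.501, 0.499, -0.499, 0.5]
force: [0.6, -0.0, -0.2]
finger_gap: 1.001
t 21.50 tcp [0.4384 0.1536 0.1479] gap 1.001 F [ 0.6 -0.  -0.2] q [ 0.1   0.45  1.91 -0.    0.78  0.1 ]
tool y,z in world [ 1.    -0.001  0.003] [-0.001 -1.    -0.   ] x [ 0.003  0.    -1.   ] angle of y -0.0005
shift tool [ 0.1329 -0.0021 -0.0003]
[277.35959203 240.34656411]
```

View pics/s5.png

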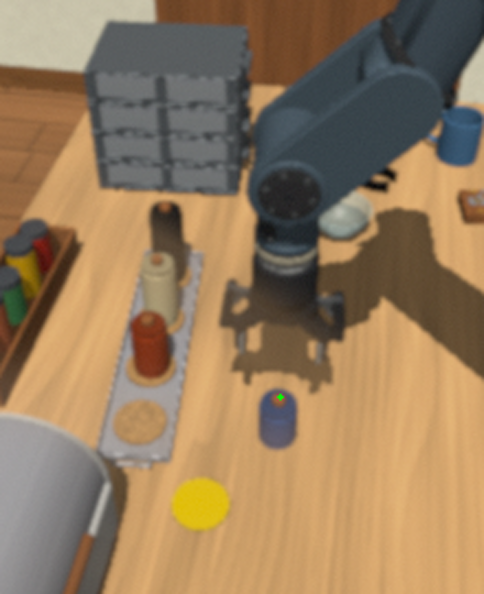

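Rust (150,345) is upright on its cork, and the projected blue centre sits on blue's knob at (279,397). I'll grasp blue.

```bash
python3 -m crank '[[0.0854,0.03,-0.001,0,0],[0.0854,0.035,0,0,0],[0.0854,0.035,0,0,0],[0.0854,0.02,0,0,0],[0.0854,0.01,0,0,0]]'
python3 -m crank '[[0.0854,0,0,0,0],[0.03,0,0,0,0],[0.03,0,0,0,0],[0.03,0,0,0,0],[0.03,0,0,0,0]]' 50
python3 -m crank '[[0.03,0,0,0,0],[0.03,0,0,0,0]]';python3 go.py
python3 -m crank '[[0.03,-0.01,0,0,0],[0.03,-0.02,0,0,0],[0.03,-0.025,0,0,0],[0.03,-0.025,0,0,0],[0.03,-0.02,0,0,0]]';python3 go.py .6227 .1671 .12
```

```text
t: 22.05
tcp_pos: [0.4363, 0.1535, 0.0159]
tool_rot: [-0.5, -0.5, 0.5, -0.5]
force: [0.4, 0.0, 0.3]
finger_gap: 0.998
t: 22.55
tcp_pos: [0.4367, 0.154, 0.0188]
tool_rot: [0.501, 0.499, -0.499, 0.501]
force: [1.7, 0.4, 6.6]
finger_gap: 0.597
t: 22.75
tcp_pos: [0.4367, 0.154, 0.0187]
tool_rot: [0.501, 0.499, -0.499, 0.501]
force: [0.1, -0.6, 7.4]
finger_gap: 0.601
t 22.75 tcp [0.4367 0.154  0.0187] gap 0.601 F [ 0.1 -0.6  7.4] q [ 0.1   0.71  1.99 -0.    0.44  0.1 ]
tool y,z in world [1.    0.    0.004] [ 0. -1. -0.] x [ 0.004  0.    -1.   ] angle of y 0.0001
t: 23.25
tcp_pos: [0.4349, 0.154, 0.1192]
tool_rot: [0.5, 0.5, -0.5, 0.5]
force: [-0.4, -0.3, -2.3]
finger_gap: 0.597
t 23.25 tcp [0.4349 0.154  0.1192] gap 0.597 F [-0.4 -0.3 -2.3] q [0.1  0.5  1.94 0.   0.7  0.1 ]
tool y,z in world [1.    0.    0.001] [ 0. -1. -0.] x [ 0.001  0.    -1.   ] angle of y 0.0002
shift tool [-0.0007  0.1878 -0.0131]
```

```bash
python3 -m crank '[[0.03,0,0.01,-0.001,0],[0.03,0,0.025,-0.002,0],[0.03,0,0.035,-0.002,0],[0.03,0,0.035,-0.003,0],[0.03,0,0.035,-0.002,0]]'
python3 -m crank '[[0.03,0.01,0.03,-0.002,0],[0.03,0.02,0.016,-0.001,0],[0.03,0.025,0.001,0,0],[0.03,0.012,0,0,0],[0.03,0,0,0,0]]'
python3 -m crank '[[0.03,0,0,0,0]]'
python3 go.py .6227 .1671 .0267
```

```text
t: 23.75
tcp_pos: [0.5764, 0.1641, 0.1163]
tool_rot: [0.5, 0.5, -0.5, 0.5]
force: [-0.2, 0.7, -2.3]
finger_gap: 0.599
t: 24.25
tcp_pos: [0.6196, 0.1666, 0.047]
tool_rot: [-0.498, -0.502, 0.502, -0.498]
force: [-0.1, 1.2, -2.0]
finger_gap: 0.602
t: 24.35
tcp_pos: [0.6218, 0.167, 0.05]
tool_rot: [0.5, 0.5, -0.5, 0.5]
force: [0.4, 0.0, -2.5]
finger_gap: 0.599
t 24.35 tcp [0.6218 0.167  0.05  ] gap 0.599 F [ 0.4  0.  -2.5] q [0.09 0.78 1.51 0.   0.85 0.09]
tool y,z in world [ 1.     0.    -0.001] [ 0. -1.  0.] x [-0.001 -0.    -1.   ] angle of y 0.0001
shift tool [ 0.0233  0.0009 -0.0002]
```

```bash
python3 -m crank '[[0.03,0.006,0.001,0,0],[0.03,0.006,0,0,0],[0.03,0.005,0,0,0],[0.03,0.003,0,0,0],[0.03,0,0,0,0]]'
python3 -m crank '[[0.03,0.001,0,0,0],[0.03,0.001,0,0,0],[0.03,0,0,0,0],[0.03,0,0,0,0]]'
python3 go.py .6227 .1671 .0267
```

```text
t: 24.85
tcp_pos: [0.6228, 0.1668, 0.0298]
tool_rot: [-0.5, -0.5, 0.5, -0.5]
force: [-0.3, 0.6, -2.0]
finger_gap: 0.595
t: 25.25
tcp_pos: [0.6234, 0.1669, 0.0284]
tool_rot: [0.5, 0.5, -0.5, 0.5]
force: [0.1, 0.6, -2.9]
finger_gap: 0.601
t 25.25 tcp [0.6234 0.1669 0.0284] gap 0.601 F [ 0.1  0.6 -2.9] q [ 0.09  0.82  1.51 -0.    0.82  0.09]
tool y,z in world [1. 0. 0.] [ 0. -1.  0.] x [ 0. -0. -1.] angle of y 0.0000
shift tool [ 0.0017 -0.0007 -0.0002]
```

```bash
python3 -m crank '[[0.03,0.001,-0.0005,0,0],[0.03,0.0008,0,0,0],[0.03,0,0,0,0],[0.03,0,0,0,0]]'
python3 go.py .6227 .1671 .0267
```

```text
t: 25.65
tcp_pos: [0.6228, 0.1669, 0.0268]
tool_rot: [0.5, 0.5, -0.5, 0.5]
force: [-2.2, -0.2, 1.8]
finger_gap: 0.594
t 25.65 tcp [0.6228 0.1669 0.0268] gap 0.594 F [-2.2 -0.2  1.8] q [ 0.09  0.82  1.51 -0.    0.81  0.09]
tool y,z in world [1. 0. 0.] [ 0. -1.  0.] x [ 0. -0. -1.] angle of y 0.0000
shift tool [ 0.0001 -0.0001 -0.0002]
```

Blue is touching its cork. I'll release, rise and back off so the view is clear.

```bash
python3 -m crank '[[0.06,0,0,0,0],[0.07,0,0,0,0],[0.08,0,0,0,0],[0.0854,0,0,0,0],[0.0854,0,0,0,0]]'
python3 -m crank '[[0.0854,-0.01,0,0,0],[0.0854,-0.03,0,0,0],[0.0854,-0.035,0,0,0],[0.0854,-0.035,0,0,0],[0.0854,-0.035,0,0,0]]'
python3 -m crank '[[0.0854,-0.02,-0.02,-0.01,0],[0.0854,-0.01,-0.04,-0.01,0],[0.0854,0,-0.04,-0.01,0],[0.0854,0,-0.04,-0.01,0],[0.0854,0,-0.02,0,0]]'
python3 -m crank '[[0.0854,0,0,0,0],[0.0854,0,0,0,0],[0.0854,0,0,0,0]]'
python3 go.py
python3 - <<'E'
from h import *
a=grab('side','side6');b=grab('top','top6')
cv2.imwrite('pics/s6.png',cv2.resize(a['image'][100:300,170:370],None,fx=3,fy=3,interpolation=2))
cv2.imwrite('pics/t6.png',cv2.resize(b['image'][120:250,160:400],None,fx=3.3,fy=3.3,interpolation=2))
E
```

```text
t: 26.15
tcp_pos: [0.6229, 0.1669, 0.0265]
tool_rot: [0.5, 0.5, -0.5, 0.5]
force: [0.8, 1.1, 0.4]
finger_gap: 1.002
t: 26.65
tcp_pos: [0.6227, 0.1669, 0.1736]
tool_rot: [0.5, 0.5, -0.5, 0.5]
force: [-0.3, -0.5, -0.9]
finger_gap: 0.998
t: 27.15
tcp_pos: [0.4585, 0.2076, 0.2022]
tool_rot: [0.499, 0.501, -0.5, 0.5]
force: [0.6, 0.1, 0.1]
finger_gap: 0.998
t: 27.45
tcp_pos: [0.465, 0.2069, 0.2021]
tool_rot: [0.501, 0.499, -0.499, 0.5]
force: [-0.5, 0.4, -0.4]
finger_gap: 0.998
t 27.45 tcp [0.465  0.2069 0.2021] gap 0.998 F [-0.5  0.4 -0.4] q [ 0.2   0.41  1.75 -0.    0.97  0.2 ]
tool y,z in world [ 1.    -0.001  0.003] [-0.001 -1.    -0.   ] x [ 0.003  0.    -1.   ] angle of y -0.0006
```

View pics/s6.png

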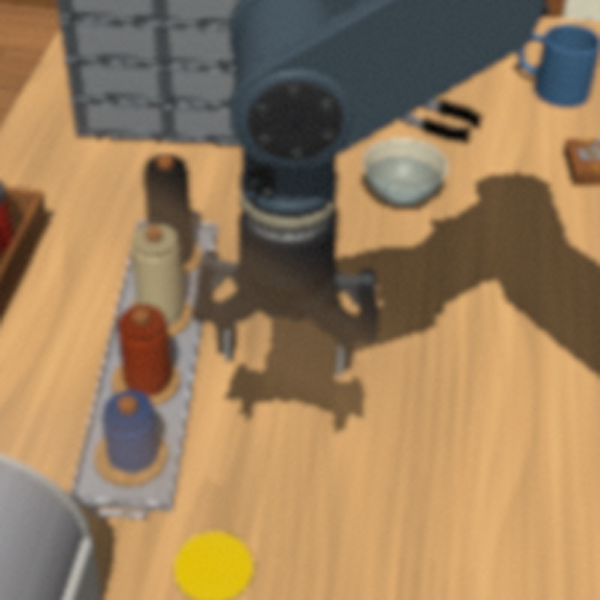

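View pics/t6.png

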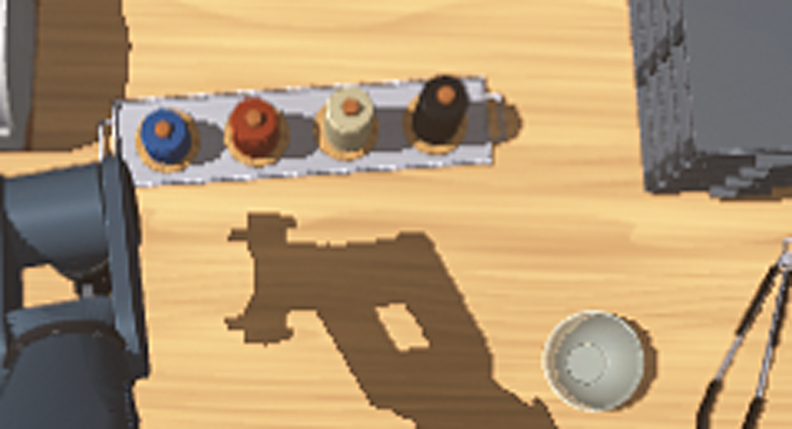

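All four stand upright on their corks: blue (165,135), rust (253,127), cream (347,118) and charcoal (440,108) in the top crop. The bowl (595,360) looks unmoved. I'll check the numbers.

```bash
python3 - <<'E'
from meas import *
s=dict(np.load('pics/top6.npz'));W=worldmap(s)
C=dict(blue=(.6227,.1671),rust=(.6324,.0677),cream=(.6421,-.0314),charcoal=(.6518,-.1306))
for n,(x,y) in C.items():
    h=H[n]+.008;u,v=proj(s,[[x,y,h-.01]])[0].astype(int);sub=W[v-14:v+14,u-14:u+14]
    for b,z in(('lid',h-.01),('knob',h)):
        mk=abs(sub[:,:,2]-z)<.004;vv,uu=np.nonzero(mk);c,r=cv2.minEnclosingCircle(np.c_[uu,vv].astype(np.float32))
        p=plane(s,[[c[0]+u-14,c[1]+v-14]],z)[0];print(n,b,len(uu),'off mm',np.round((p[:2]-[x,y])*1000,1),'z',np.round(np.median(sub[mk][:,2])-z,4))
a=dict(np.load('pics/side0.npz'));b=dict(np.load('pics/side6.npz'))
for t in(a,b):
    Q=worldmap(t);m=(abs(Q[...,2]-.048)<.005)&(Q[...,0]>.3)&(Q[...,0]<.48)&(Q[...,1]>-.37)&(Q[...,1]<-.2);g=Q[m];print('bowl rim',len(g),np.round(g.min(0),3),np.round(g.max(0),3))
E
```

```text
blue lid 86 off mm [-1.1 -1.6] z 0.0004
blue knob 22 off mm [-3.9 -3. ] z -0.0024
rust lid 82 off mm [-1.5  1.8] z 0.0004
rust knob 28 off mm [-3.   0.9] z -0.002
cream lid 88 off mm [-0.7 -0.7] z -0.0003
cream knob 26 off mm [-2.3 -0.1] z -0.0015
charcoal lid 95 off mm [0.6 0.3] z -0.0005
charcoal knob 20 off mm [-1.1 -2.1] z -0.0007
bowl rim 96 [ 0.341 -0.359  0.043] [ 0.447 -0.249  0.053]
bowl rim 113 [ 0.341 -0.36   0.043] [ 0.447 -0.249  0.052]
```

All four are within about 5 mm of their cork centres, at the right heights, and the bowl has not moved. The gripper is clear, so I'm handing in.

```bash
python3 -c "
from station import manip
print(manip.sign_off())"
```

```text
the job is handed in; nothing more can be done
None
```

All four canisters are standing on the corks in height order, and the job is handed in at about 27.6 s on the robot's clock. The drawers are on the −y side, so charcoal is on cork_4, cream on cork_3, rust on cork_2 and blue on cork_1. I set each one down gently, watching the force reading for contact before letting go.

**Last checks:**
- **Centring:** by their lids, the canisters sit 0.7–2.4 mm from the cork centres, against the 12 mm allowed.
- **Height:** the lid heights are within 0.5 mm of what they should be on the cork.
- **Upright:** all four look upright in both views; I did not measure the tilt as an angle.
- **Bowl and gripper:** the bowl's measured rim is where it was at the start to about 1 mm, and the open gripper was well clear of everything.

**One disagreement:** measuring by the knobs gave offsets up to 4.9 mm (blue), and 1–2.5 mm low in height. The knobs cover only 20–28 pixels each, so I trusted the lids; either way the results are inside the limits.

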